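# Open the plate incubator for loading

### The arm

A 6-joint arm with a two-finger parallel gripper is mounted at the origin on the work surface. World frame = base frame: x ahead of the robot, y to its left, z up, the work surface at z = 0. Lengths are in mm, angles in degrees, forces in N, time in s.
With the tool pointing down it reaches from about 300 to 850 mm from the base axis. Payload 4.2 kg.
Tool frame: the origin (TCP) lies at the very end of the fingers, on their centre line; the grasp point (between the pads) lies 19 mm behind it; z points along the fingers, y is the line along which they close (so a half turn about z gives the same grasp; the last joint's range is limited). The gripper opens to 91 mm and grips with 3 to 60 N. Pads are 32 mm wide; open, the fingers measure 118 mm over their backs; the gripper's body (76 mm by 178 mm) begins 60 mm behind the grasp point.
Start: joints at [62.223, 18.312, 89.639, -0, 72.044, -1.146], TCP at [257.747, 514.017, 179.776] pointing down, gripper open.
Joint ranges: [-177.97, 177.97], [-48.28, 115.42], [12.27, 149.76], [-77.06, 257.06], [2.81, 150.46], [-146.56, 146.56]. Speed limits (degrees/s): [147.25, 147.25, 180, 180, 180, 180].

### API

Orientations are given as [roll, pitch, yaw] about the fixed x, y, z axes, in that order (R = Rz(yaw) Ry(pitch) Rx(roll)).
In Python, from workcell import env, grab_frame gives the robot as it stands. The module is installed in compiled form; this text tells all that it offers.
- The arm moves only by the tool move_arm, never from a script. Its argument "plan" is a list of rows, each an object of numbers: "tx", "ty", "tz": the shift along the tool's x, y, z in cm; "wx", "wy", "wz": the turn, a rotation vector about the tool's x, y, z in rad. In form: [{"tx": .., "ty": .., "tz": .., "wx": .., "wy": .., "wz": ..}, ...]. A call has 1 to 12 rows; each row shifts and turns the commanded pose from where the row before left it, along the tool's axes as they then stand; what a row does not reach is not made up. A row lasts 1/12 s, in which the tool goes at most 41.7 mm and 7.16 degrees, less where a joint would pass 70% of its speed; a pose out of reach is approached as far as the arm can. A call is refused whole if a number of a shift passes 4.17 or a number of a turn 0.125, either way. A call with a gripper value outside its range is refused whole. "gripper" is the finger opening in cm, from 0 to 9.12, set as the call begins (left out, the last holds). The fingers move at their own pace and stop on an object; "force" is the grip in N (left out, the last holds). Time passes only in rows, so rows that do not move let the fingers close. It gives the time, the measured TCP pose, the force, the opening and the grip force at its end, in the units of the state.
- env.state(): the state, without advancing time (a new reading comes with each control period).
- grab_frame(name): name is "scene" or "side" or "wrist"; returns a dict with "color" (384x512x3 uint8, red, green, blue), "vfov" (degrees; the focal length in pixels is half the picture's height over the tangent of half this angle, whatever the lens; pixels are square), "cx", "cy" (the principal point, pixels), "view" (4x4, takes a point from world to camera coordinates). Camera axes: x right, y up, looking along -z (the intrinsics and any distortion apply to the point x, -y, -z); pixel columns grow to the right and rows downward; lengths in mm; the calibration is good to about 2 mm. A picture is of the moment at which its call begins. There is no depth.
- env.job_done(): hands the job in; it is judged then, once.
The state is a dict: "time_s": time; "qpos": joint angles; "qvel": joint speeds; "effort": joint torques, N m; "ee_pos": TCP position; "ee_rot": TCP orientation; "force": force on the tool from outside, world axes, zero at the start; "torque": the same for the moment, N m; "gripper_width": finger opening in mm; "gripper_force": force on a finger pad.
Only numpy, scipy, OpenCV 4.12 (cv2) and the standard library are available. Lean on these libraries where they do the work, as an engineer would, in place of code of your own. Each camera call takes 0.05 s, during which the arm holds its last target. There are 200 camera calls.

### The job

Open the plate incubator for loading: pull its tray all the way out to its stop, then fold the tray's stiff hinged cover up and leave it standing straight up on its own, with the tray still fully out. Do not drag the incubator along the bench, and leave the things around it where they are.

Things in the scene. Friction and masses are not known exactly. Their poses are not given: they have to be found in the camera images.
- incubator: white plate incubator, a loose housing of about 4 kg on rubber feet: 220 deep (x) x 190 wide (y) x 105 high; a grey display hump 169 high starts 115 behind the front. Origin: centre of the underside; x from its front to its back (front face at x = -0.110, towards the robot), y to its left, z up. Pulling on against the tray's stop with 14 to 30 N drags it along.
- tray (a joint): travel of the tray out of the housing, m: 0 shut, 0.120 at its rigid stop. It slides along the incubator's -x with 2.5 N friction and stays where left.
- tray_front (a point): centre of the outer face of the tray's front panel, 51 above the bench; axes as the incubator's. Panel 180 wide, 12 thick, from 12 to 90 above the bench. The cover lies under the housing's roof (underside 97 above the bench) until the tray is out.
- tray_handle (a point): centre of the tray's bar handle: steel bar 12 in diameter, 100 long along the incubator's y, 65 above the bench, 39 clear gap to the front panel behind it; end posts run back to the panel. Axes as the incubator's. At x = -0.167, y = 0 in the incubator's frame with the tray shut.
- cover (a joint): angle of the tray's cover, rad: 0 flat and shut, 1.571 straight up, 2.4 folded back to its limit. The hinge lies along the tray's left (+y) edge; opening lifts the right (-y) edge up and over to the left. Stiff hinge (0.2 N m friction, about 1.7 N at the free edge): it stays at any angle it is left at, with no stop or click when upright.
- cover_hinge (a point): middle of the cover's hinge line, 60 above the bench, level with the cover's underside; at x = -0.172, y = 0.062 in the incubator's frame with the tray at its stop. Axes turn with the cover: x along the hinge (as the incubator's x), -y across to the free edge, z out of its outer face. Grey plate 104 along the hinge, 124 from hinge to free edge, 5 thick, 0.1 kg.
- cover_tab (a point): middle of the top edge of the cover's finger tab: a straight rib 60 long along the hinge direction, 8 thick, standing 22 out of the cover's outer face near the free edge (straight up when shut, top 87 above the bench). At y = -0.118, z = 0.027 in the cover_hinge frame; axes as there.
- tip_box_a: bystander: pipette-tip box with a yellow tip plate, 80 x 120 x 50 high, to the right of where the tray comes out. Origin: centre of the underside.
- tip_box_b: bystander: the same box with an orange tip plate, to the left of where the tray comes out, beyond the timer. Origin: centre of the underside.
- tube_rack: bystander: white tube rack 90 x 200 with capped tubes, 90 high, to the left of the incubator. Origin: centre of the underside.
- wash_bottle: bystander: white plastic bottle, 66 diameter, 170 high, beside the incubator's left rear. Origin: centre of the underside.
- marker_cup: bystander: white cup with markers, 72 diameter, 131 high, beside the incubator's right front. Origin: centre of the underside.
- register: bystander: red hard-backed notebook 216 x 156 x 18, far right. Origin: centre of the underside.
- timer: bystander: small white bench timer 60 x 75 x 18, left of where the tray comes out. Origin: centre of the underside.

How it is judged:
By the outcome, as a careful person would: the job done as asked, in the order asked, and still so for the second after the job is handed in, with the robot touching nothing.
It also fails if it takes over 70 s, if anything falls off the work surface, if the arm or the gripper's body presses on something with over 40 N, if the wrist force passes 120 N, or if a joint passes its speed limit or range.

## Working session

There is one attempt and no reset: what is moved stays moved. The work goes in short steps, Python scripts to look and compute and a tool call to move; the robot and the scene stay as the last step left them, time stands still between calls to the robot, and variables do not carry over. Pictures are saved under pics/ and viewed, at most 10 in all, crops included, and the job is handed in when it is done.

Besides the shell and the picture viewer there is one more tool, called after ">>>" as a command line: name --argument value ..., lists and objects as JSON in quotes. move_arm: Moves the arm, as the interface text tells. Its arguments: {"type":"object","properties":{"plan":{"type":"array","items":{"type":"object","properties":{"tx":{"type":"number"},"ty":{"type":"number"},"tz":{"type":"number"},"wx":{"type":"number"},"wy":{"type":"number"},"wz":{"type":"number"}}}},"gripper":{"type":"number"},"force":{"type":"number"}},"required":["plan"]}

```bash
mkdir -p pics; cat > h.py <<'E'
import numpy as np, cv2
from workcell import env, grab_frame
def save(n,fn):
    f=grab_frame(n); cv2.imwrite(fn,f["color"][:,:,::-1]); return f
def cam(f):
    F=f["color"].shape[0]/2/np.tan(np.radians(f["vfov"])/2); return F,f["cx"],f["cy"],np.array(f["view"])
def ray(f,u,v):
    F,cx,cy,V=cam(f); d=np.array([(u-cx)/F,-(v-cy)/F,-1]); R=V[:3,:3]
    return -R.T@V[:3,3], R.T@d
def onz(f,u,v,z):
    o,d=ray(f,u,v); return o+d*(z-o[2])/d[2]
def proj(f,p):
    F,cx,cy,V=cam(f); c=V[:3,:3]@np.array(p)+V[:3,3]; return cx+F*c[0]/-c[2], cy-F*c[1]/-c[2]
E
python3 - <<'E'
from h import *
fs=[save(n,f"pics/{n}0.png") for n in("scene","side")]
for f in fs: print({k:v for k,v in f.items() if k!="color"})
a=np.hstack([f["color"] for f in fs]); 
print(env.state())
E
```

```text
{'vfov': 46.79245856220952, 'cx': 250.58344619602144, 'cy': 192.18881279417894, 'view': array([[ 3.37522319e-01,  9.41236402e-01, -1.23579702e-02,
        -1.94276970e+02],
       [-7.31329545e-01,  2.70471244e-01,  6.26100953e-01,
         4.09725137e+02],
       [ 5.92651484e-01, -2.02285296e-01,  7.79644071e-01,
        -1.90919301e+03],
       [ 0.00000000e+00,  0.00000000e+00,  0.00000000e+00,
         1.00000000e+00]])}
{'vfov': 48.75173026413017, 'cx': 256.05440498004936, 'cy': 188.48877370558583, 'view': array([[ 7.75225395e-01, -6.31682765e-01, -1.57211281e-03,
        -4.93179802e+02],
       [ 4.73665109e-01,  5.79649847e-01,  6.63059137e-01,
        -3.38000862e+02],
       [-4.17931754e-01, -5.14764937e-01,  7.48565367e-01,
        -1.02473535e+03],
       [ 0.00000000e+00,  0.00000000e+00,  0.00000000e+00,
         1.00000000e+00]])}
{'time_s': 0.1, 'qpos': array([ 6.22215184e+01,  1.83474005e+01,  8.96999879e+01, -3.66127342e-04,
        7.20406435e+01, -1.14516433e+00]), 'qvel': array([ 0.02093433, -0.05406602, -0.23095637, -0.05740519, -0.01411113,
       -0.01143914]), 'effort': array([ 1.49667481e-03, -4.13331950e+01, -2.32510614e+01,  7.28316559e-02,
        4.21105733e-02, -6.62483103e-05]), 'ee_pos': array([257.526156  , 513.55718965, 179.00628196]), 'ee_rot': array([-1.79911979e+02, -1.41132123e-03,  1.53366795e+02]), 'force': array([0.52732313, 0.45570264, 0.31677037]), 'torque': array([ 0.01795758, -0.02791397, -0.02754388]), 'gripper_force': 0.0, 'gripper_width': 91.42739449701185}
```

View pics/scene0.png

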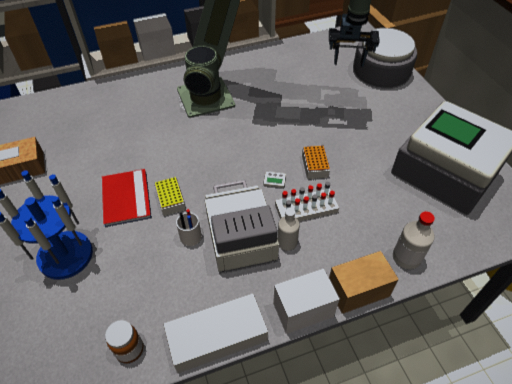

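View pics/side0.png

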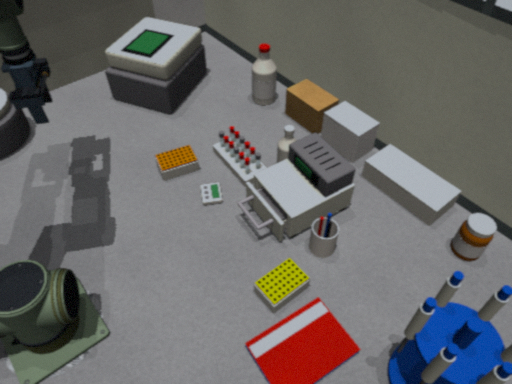

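The incubator shows at scene (240,225) with its handle at (230,187). In the side view it is at (300,190) with its handle at (255,218). I'll enlarge both.

```bash
python3 - <<'E'
import cv2,numpy as np
a=cv2.imread("pics/scene0.png")[170:270,190:290]; b=cv2.imread("pics/side0.png")[130:250,230:360]
a=cv2.resize(a,(400,400),interpolation=3);b=cv2.resize(b,(400,369),interpolation=3);b=np.vstack([b,np.zeros((31,400,3),np.uint8)])
a=cv2.resize(a,(400,400))
cv2.imwrite("pics/z0.png",np.hstack([a,b]))
E
```

```text
(no output)
```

View pics/z0.png

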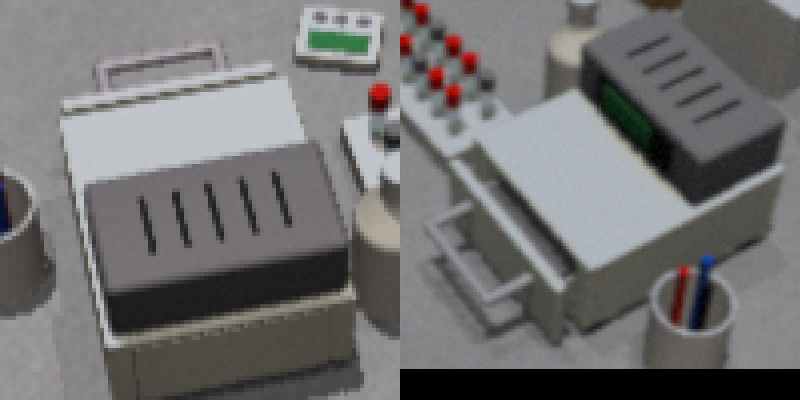

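```bash
python3 - <<'E'
from h import *
fs=grab_frame("scene"); fd=grab_frame("side")
S=lambda u,v:(190+u/4,170+v/4)
D=lambda u,v:(230+(u-400)/3.077,130+v/3.077)
def tri(p,q):
    o1,d1=ray(fs,*p);o2,d2=ray(fd,*q)
    s=np.linalg.lstsq(np.c_[d1,-d2],o2-o1,rcond=None)[0]
    a=o1+s[0]*d1;b=o2+s[1]*d2; return (a+b)/2,np.linalg.norm(a-b)
for n,p,z in [("hL",S(222,48),65),("hR",S(98,63),65),("panL",S(275,67),90),("panR",S(62,103),90)]:print("scene",n,onz(fs,*p,z).round(1))
for n,p,z in [("hL",D(428,222),65),("hR",D(492,297),65),("panL",D(453,163),90),("panR",D(556,285),90),("rFR",D(577,268),105),("rFL",D(478,152),105),("rBR",D(783,165),105)]:print("side",n,onz(fd,*p,z).round(1))
print(tri(S(222,48),D(428,222)),tri(S(98,63),D(492,297)))
# others: timer, tip boxes, cup
for n,(u,v),z in [("timer",(275,180),18),("tipA",(170,195),50),("tipB",(316,161),50),("cup",(187,218),131),("tube front",(285,203),90)]:print(n,onz(fs,u,v,z).round())
for n,(u,v),z in [("timer",(211,193),18),("tipA",(282,283),50),("tipB",(177,160),50),("cup",(323,228),105)]:print(n,onz(fd,u,v,z).round())
E
```

```text
scene hL [563.2 -13.2  65. ]
scene hR [ 542.3 -117.9   65. ]
scene panL [618.   14.8  90. ]
scene panR [ 593.3 -162.2   90. ]
side hL [560.9 -16.4  65. ]
side hR [ 552.1 -119.8   65. ]
side panL [610.6   8.5  90. ]
side panR [ 591.1 -158.9   90. ]
side rFR [ 609.1 -164.7  105. ]
side rFL [628.8  -6.2 105. ]
side rBR [ 834.9 -195.6  105. ]
(array([561.96689064, -13.61790008,  62.62284086]), np.float64(2.0712230088950268)) (array([ 548.84348488, -121.06833227,   71.51351219]), np.float64(4.312941888131559))
timer [553. 101.  18.]
tipA [ 516. -269.   50.]
tipB [546. 262.  50.]
cup [ 689. -244.  131.]
tube front [711.  71.  90.]
timer [540.  98.  18.]
tipA [ 492. -279.   50.]
tipB [522. 254.  50.]
cup [ 656. -249.  105.]
```

>>> move_arm --plan '[{"wz": 0.1}, {"wz": 0.1}, {"wz": 0.1}, {"wz": 0.1}, {"wz": 0.1}, {"wz": 0.1}, {"wz": 0.1}, {"wz": 0.1}, {"wz": 0.1}, {"wz": 0.1}, {"wz": 0.12}, {"wz": 0.12}]' --gripper 9.1

```text
schema error: expected keys tx, ty, tz, wx, wy, wz
```

```bash
cat >> h.py <<'E'
from scipy.spatial.transform import Rotation as Ro
def to(p):
    s=env.state(); R=Ro.from_euler("xyz",s["ee_rot"],degrees=True).as_matrix()
    print(s["time_s"],s["ee_pos"].round(1),s["ee_rot"].round(2),"F",s["force"].round(1),"w",round(s["gripper_width"],1)); print("tool shift cm",(R.T@(np.array(p)-s["ee_pos"])/10).round(2))
E
python3 -c "
from h import *
to([500,-60,230])"
```

```text
0.2 [257.6 513.7 179.3] [-179.94   -0.    153.37] F [-0.6 -0.6 -0.1] w 91.3
tool shift cm [-47.39 -40.42  -5.03]
```

>>> move_arm --plan '[{"tx": 0, "ty": 0, "tz": -1, "wx": 0, "wy": 0, "wz": 0.1}, {"tx": 0, "ty": 0, "tz": -1, "wx": 0, "wy": 0, "wz": 0.1}, {"tx": 0, "ty": 0, "tz": -1, "wx": 0, "wy": 0, "wz": 0.1}, {"tx": 0, "ty": 0, "tz": -1, "wx": 0, "wy": 0, "wz": 0.1}, {"tx": 0, "ty": 0, "tz": -1, "wx": 0, "wy": 0, "wz": 0.1}, {"tx": 0, "ty": 0, "tz": 0, "wx": 0, "wy": 0, "wz": 0.1}, {"tx": 0, "ty": 0, "tz": 0, "wx": 0, "wy": 0, "wz": 0.1}, {"tx": 0, "ty": 0, "tz": 0, "wx": 0, "wy": 0, "wz": 0.1}, {"tx": 0, "ty": 0, "tz": 0, "wx": 0, "wy": 0, "wz": 0.1}, {"tx": 0, "ty": 0, "tz": 0, "wx": 0, "wy": 0, "wz": 0.1}, {"tx": 0, "ty": 0, "tz": 0, "wx": 0, "wy": 0, "wz": 0.12}, {"tx": 0, "ty": 0, "tz": 0, "wx": 0, "wy": 0, "wz": 0.12}]' --gripper 9.1

```text
time_s: 1.2
ee_pos: [257.7, 513.8, 229.5]
ee_rot: [-180.0, 0.0, 82.0]
force: [0.1, 0.5, 0.3]
gripper_width: 91.1
gripper_force: 0.0
```

```bash
python3 -c "
from h import *
to([500,-60,230])"
```

```text
1.2 [257.7 513.8 229.5] [-1.7999e+02  3.0000e-02  8.1980e+01] F [0.1 0.5 0.3] w 91.1
tool shift cm [-5.344e+01  3.200e+01 -3.000e-02]
```

>>> move_arm --plan '[{"tx": -2.97, "ty": 1.78, "tz": 0, "wx": 0, "wy": 0, "wz": 0}, {"tx": -2.97, "ty": 1.78, "tz": 0, "wx": 0, "wy": 0, "wz": 0}, {"tx": -2.97, "ty": 1.78, "tz": 0, "wx": 0, "wy": 0, "wz": 0}, {"tx": -2.97, "ty": 1.78, "tz": 0, "wx": 0, "wy": 0, "wz": 0}, {"tx": -2.97, "ty": 1.78, "tz": 0, "wx": 0, "wy": 0, "wz": 0}, {"tx": -2.97, "ty": 1.78, "tz": 0, "wx": 0, "wy": 0, "wz": 0}, {"tx": -2.97, "ty": 1.78, "tz": 0, "wx": 0, "wy": 0, "wz": 0}, {"tx": -2.97, "ty": 1.78, "tz": 0, "wx": 0, "wy": 0, "wz": 0}, {"tx": -2.97, "ty": 1.78, "tz": 0, "wx": 0, "wy": 0, "wz": 0}]'

```text
time_s: 1.95
ee_pos: [381.0, 226.1, 229.7]
ee_rot: [180.0, -0.0, 82.3]
force: [0.8, 0.2, -0.5]
gripper_width: 90.9
gripper_force: 0.0
```

>>> move_arm --plan '[{"tx": -2.97, "ty": 1.78, "tz": 0, "wx": 0, "wy": 0, "wz": 0}, {"tx": -2.97, "ty": 1.78, "tz": 0, "wx": 0, "wy": 0, "wz": 0}, {"tx": -2.97, "ty": 1.78, "tz": 0, "wx": 0, "wy": 0, "wz": 0}, {"tx": -2.97, "ty": 1.78, "tz": 0, "wx": 0, "wy": 0, "wz": 0}, {"tx": -2.97, "ty": 1.78, "tz": 0, "wx": 0, "wy": 0, "wz": 0}, {"tx": -2.97, "ty": 1.78, "tz": 0, "wx": 0, "wy": 0, "wz": 0}, {"tx": -2.97, "ty": 1.78, "tz": 0, "wx": 0, "wy": 0, "wz": 0}, {"tx": -2.97, "ty": 1.78, "tz": 0, "wx": 0, "wy": 0, "wz": 0}, {"tx": -2.97, "ty": 1.78, "tz": 0, "wx": 0, "wy": 0, "wz": 0}, {"tx": 0, "ty": 0, "tz": 0, "wx": 0, "wy": 0, "wz": 0}, {"tx": 0, "ty": 0, "tz": 0, "wx": 0, "wy": 0, "wz": 0}]'

```text
time_s: 2.87
ee_pos: [503.9, -59.8, 229.2]
ee_rot: [-179.9, -0.0, 82.1]
force: [-0.2, 0.6, -0.1]
gripper_width: 91.3
gripper_force: 0.0
```

```bash
python3 -c "
from h import *
f=save('wrist','pics/w1.png')
print({k:v for k,v in f.items() if k!='color'})
print(ray(f,256,192))
to([500,-60,230])"
```

```text
{'vfov': 62.617051643697316, 'cx': 257.30167545192285, 'cy': 190.93859993923593, 'view': array([[ 9.90571535e-01, -1.36983720e-01, -1.86923075e-03,
        -5.08397510e+02],
       [ 1.30895518e-01,  9.50396108e-01, -2.82158823e-01,
         3.57858380e+01],
       [ 4.04276748e-02,  2.79253825e-01,  9.59365887e-01,
        -4.43330272e+02],
       [ 0.00000000e+00,  0.00000000e+00,  0.00000000e+00,
         1.00000000e+00]])}
(array([516.84270784,  20.14877103, 434.46291738]), array([-0.04495232, -0.28188448, -0.95840948]))
2.9167 [503.5 -58.7 229.3] [-1.7992e+02 -4.0000e-02  8.2240e+01] F [-0.1  0.3 -0.7] w 91.1
tool shift cm [-0.18 -0.33 -0.07]
```

View pics/w1.png

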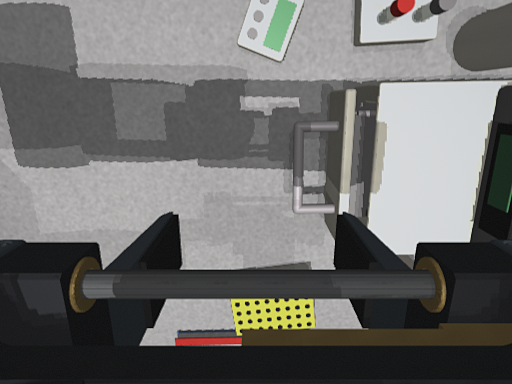

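The wrist view shows the bar at column 299, rows 123–211, the panel top at columns 345–355, and the roof front edge at columns 380–370.

```bash
python3 - <<'E'
from h import *
f=grab_frame("wrist")
for n,u,v,z in [("bL",299,125,65),("bR",298.5,209,65),("pL",346,91,90),("pBack",355,91,90),("p2",343,190,90),("rL",379,84,105),("rR",371,253,105)]: print(n,onz(f,u,v,z).round(1))
g=f["color"].astype(int).sum(2)//3
for r in (105,150,170,200): print(r,g[r,280:395:1].tolist())
E
```

```text
bL [559.  -14.4  65. ]
bR [ 548.4 -116.3   65. ]
pL [608.  16.  90.]
pBack [617.3  14.7  90. ]
p2 [598.5 -91.   90. ]
rL [636.7  18.4 105. ]
rR [ 622.5 -166.3  105. ]
105 [152, 155, 159, 155, 153, 152, 154, 155, 154, 155, 158, 160, 159, 155, 154, 159, 162, 163, 167, 179, 98, 104, 108, 109, 110, 113, 115, 114, 115, 113, 114, 113, 110, 109, 109, 110, 112, 111, 112, 114, 112, 86, 89, 89, 91, 93, 92, 88, 75, 75, 66, 64, 64, 65, 66, 66, 67, 65, 66, 64, 64, 65, 66, 66, 62, 85, 145, 167, 187, 189, 185, 183, 180, 179, 180, 151, 76, 56, 61, 66, 100, 128, 126, 120, 56, 62, 63, 63, 62, 62, 62, 62, 62, 61, 63, 60, 57, 70, 127, 171, 221, 218, 216, 215, 216, 215, 215, 215, 215, 215, 215, 215, 215, 216, 215]
150 [84, 84, 85, 86, 88, 89, 89, 87, 86, 84, 71, 75, 75, 72, 63, 81, 87, 93, 99, 100, 97, 94, 85, 78, 92, 110, 110, 108, 110, 110, 108, 109, 110, 112, 111, 108, 105, 103, 101, 81, 87, 91, 89, 89, 91, 88, 78, 78, 66, 63, 65, 65, 66, 66, 67, 66, 66, 67, 67, 67, 66, 62, 75, 133, 159, 171, 192, 186, 181, 179, 180, 179, 155, 86, 99, 99, 99, 100, 101, 98, 70, 73, 74, 65, 62, 64, 63, 63, 62, 62, 63, 6
[... 498 characters left out ...]
 62, 63, 62, 62, 63, 61, 61, 77, 116, 138, 134, 174, 170, 168, 168, 165, 176, 223, 218, 217, 217, 216, 216, 216, 216, 216, 216, 216, 216, 216]
200 [154, 155, 155, 159, 162, 162, 159, 157, 159, 161, 165, 164, 151, 95, 136, 163, 178, 204, 208, 186, 162, 141, 117, 157, 166, 167, 168, 164, 160, 158, 156, 154, 155, 156, 157, 156, 154, 151, 129, 133, 138, 141, 143, 144, 137, 63, 68, 61, 62, 62, 62, 65, 82, 81, 81, 81, 81, 79, 72, 107, 213, 223, 218, 217, 216, 217, 217, 218, 220, 207, 142, 149, 151, 151, 152, 150, 132, 126, 126, 116, 117, 120, 115, 55, 60, 63, 61, 61, 57, 84, 166, 223, 220, 217, 217, 216, 217, 216, 217, 216, 217, 216, 216, 216, 216, 217, 216, 217, 217, 216, 217, 216, 216, 216, 217]
```

```bash
python3 - <<'E'
from h import *
f=grab_frame("wrist")
for n,z,pts in [("bar",65,[(299,135),(298.6,150),(298.3,170),(298,195)]),("panel",90,[(345.6,105),(342.6,150),(341.5,170),(339.5,200)]),("roof",105,[(378,105),(374.5,150),(373,170),(370,200)])]:
    P=np.array([onz(f,u,v,z) for u,v in pts]); k=np.polyfit(P[:,1],P[:,0],1); print(n,P[:,:2].round(1).tolist(),np.degrees(np.arctan(k[0])))
E
```

```text
bar [[557.8, -25.1], [555.6, -42.4], [552.9, -66.3], [549.5, -97.4]] 6.495982249338091
panel [[606.6, 2.7], [600.7, -44.5], [598.2, -66.8], [593.8, -101.7]] 6.968001462738951
roof [[635.0, -0.8], [630.2, -46.1], [627.9, -67.4], [623.6, -100.8]] 6.470045251387661
```

```bash
python3 -c "
from h import *
to([553.5,-66,47])"
```

```text
3.0167 [503.3 -57.6 229.6] [-1.7997e+02 -3.0000e-02  8.2380e+01] F [-0.3  0.1  0.7] w 91.4
tool shift cm [-0.18  5.1  18.26]
```

>>> move_arm --plan '[{"tx": 0, "ty": 0, "tz": 0, "wx": 0, "wy": 0, "wz": -0.018}, {"tx": -0.1, "ty": 2.5, "tz": 2, "wx": 0, "wy": 0, "wz": 0}, {"tx": -0.1, "ty": 2.5, "tz": 2, "wx": 0, "wy": 0, "wz": 0}, {"tx": 0, "ty": 0, "tz": 3, "wx": 0, "wy": 0, "wz": 0}, {"tx": 0, "ty": 0, "tz": 3, "wx": 0, "wy": 0, "wz": 0}, {"tx": 0, "ty": 0, "tz": 2, "wx": 0, "wy": 0, "wz": 0}, {"tx": 0, "ty": 0, "tz": 0, "wx": 0, "wy": 0, "wz": 0}, {"tx": 0, "ty": 0, "tz": 0, "wx": 0, "wy": 0, "wz": 0}]' --gripper 4

```text
time_s: 3.68
ee_pos: [552.7, -65.4, 109.5]
ee_rot: [-179.9, -0.0, 83.5]
force: [-0.2, -0.1, 0.5]
gripper_width: 41.5
gripper_force: 0.0
```

```bash
python3 -c "
from h import *
f=save('wrist','pics/w2.png')
to([553.5,-66,47])"
```

```text
3.7333 [554.  -65.7 110.9] [ 1.7991e+02 -1.0000e-02  8.3440e+01] F [ 0.1 -0.4  0.3] w 40.2
tool shift cm [-0.04 -0.05  6.39]
```

View pics/w2.png

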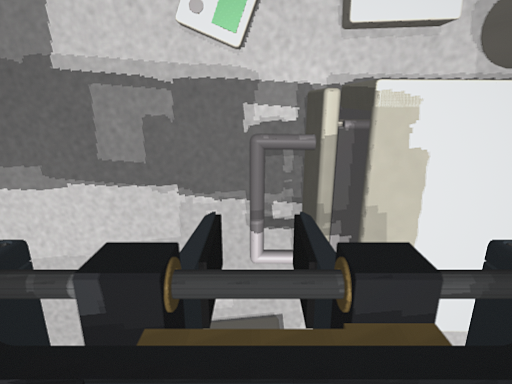

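The fingers (columns 215 and 298) straddle the bar (column 257) evenly, so I'll descend and grip.

>>> move_arm --plan '[{"tx": 0, "ty": 0, "tz": 2, "wx": 0, "wy": 0, "wz": 0}, {"tx": 0, "ty": 0, "tz": 2, "wx": 0, "wy": 0, "wz": 0}, {"tx": 0, "ty": 0, "tz": 1.3, "wx": 0, "wy": 0, "wz": 0}, {"tx": 0, "ty": 0, "tz": 1, "wx": 0, "wy": 0, "wz": 0}, {"tx": 0, "ty": 0, "tz": 0, "wx": 0, "wy": 0, "wz": 0}]'

```text
time_s: 4.15
ee_pos: [553.2, -66.1, 46.6]
ee_rot: [-180.0, -0.0, 83.4]
force: [-0.0, 0.2, 0.4]
gripper_width: 40.4
gripper_force: 0.0
```

>>> move_arm --plan '[{"tx": 0, "ty": 0, "tz": 0, "wx": 0, "wy": 0, "wz": 0}, {"tx": 0, "ty": 0, "tz": 0, "wx": 0, "wy": 0, "wz": 0}, {"tx": 0, "ty": 0, "tz": 0, "wx": 0, "wy": 0, "wz": 0}, {"tx": 0, "ty": 0, "tz": 0, "wx": 0, "wy": 0, "wz": 0}, {"tx": 0, "ty": 0, "tz": 0, "wx": 0, "wy": 0, "wz": 0}, {"tx": 0, "ty": 0, "tz": 0, "wx": 0, "wy": 0, "wz": 0}]' --gripper 0.8 --force 12

```text
time_s: 4.65
ee_pos: [553.5, -66.4, 47.1]
ee_rot: [180.0, -0.0, 83.4]
force: [-0.2, -0.4, -0.4]
gripper_width: 8.2
gripper_force: 0.0
```

```bash
python3 -c "
from h import *
f=save('wrist','pics/w3.png')
to([553.5,-66,47])
g=save('side','pics/s3.png')
a=cv2.imread('pics/w3.png');b=cv2.imread('pics/s3.png')[150:270,190:350]
cv2.imwrite('pics/c3.png',np.hstack([cv2.resize(a,(400,300)),cv2.resize(b,(400,300),interpolation=2)]))"
```

```text
4.7 [553.4 -66.4  47. ] [ 1.7997e+02 -1.0000e-02  8.3350e+01] F [-0.7 -0.   0.2] w 8.0
tool shift cm [0.04 0.   0.  ]
```

View pics/c3.png

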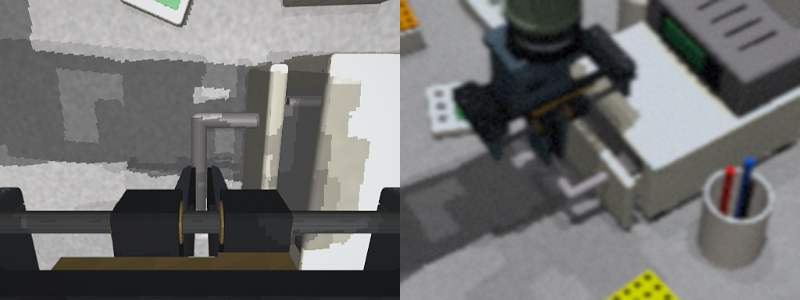

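The bar sits between the fingers (wrist crop column 199) but the reported opening is only 8 mm, so I'll command it fully closed.

>>> move_arm --plan '[{"tx": 0, "ty": 0, "tz": 0, "wx": 0, "wy": 0, "wz": 0}, {"tx": 0, "ty": 0, "tz": 0, "wx": 0, "wy": 0, "wz": 0}, {"tx": 0, "ty": 0, "tz": 0, "wx": 0, "wy": 0, "wz": 0}]' --gripper 0 --force 20

```text
time_s: 5.0
ee_pos: [553.3, -66.4, 46.7]
ee_rot: [-180.0, -0.0, 83.4]
force: [-0.5, 0.4, -0.4]
gripper_width: 0.6
gripper_force: 0.0
```

```bash
python3 -c "
from h import *
f=save('wrist','pics/w4.png')
to([553.5,-66,47])
for z in (47,66,80,100):print(z,proj(f,[553.4,-66.4,z]))
g=save('side','pics/s4.png')
for z in (47,66,80,100):print(z,proj(g,[553.4,-66.4,z]))
a=f['color'][130:384,170:350,::-1];b=g['color'][170:250,220:320,::-1]
cv2.imwrite('pics/c4.png',np.hstack([cv2.resize(a,(390,550),interpolation=2),cv2.resize(b,(410,550),interpolation=2)]))"
```

```text
5.05 [553.3 -66.3  46.7] [-1.800e+02 -1.000e-02  8.335e+01] F [-0.1 -0.7  0.5] w 0.5
tool shift cm [ 0.04  0.02 -0.03]
47 (np.float64(255.36602252991736), np.float64(219.4469322426509))
66 (np.float64(255.17002581801836), np.float64(230.44508548393364))
80 (np.float64(255.0012715324112), np.float64(239.91455808502636))
100 (np.float64(254.71357893345186), np.float64(256.0581314086932))
47 (np.float64(248.0913486421995), np.float64(218.19802012890497))
66 (np.float64(247.98395355615887), np.float64(214.0052591197036))
80 (np.float64(247.90313799439045), np.float64(210.850176808106))
100 (np.float64(247.78512536923964), np.float64(206.24290145159088))
```

View pics/c4.png

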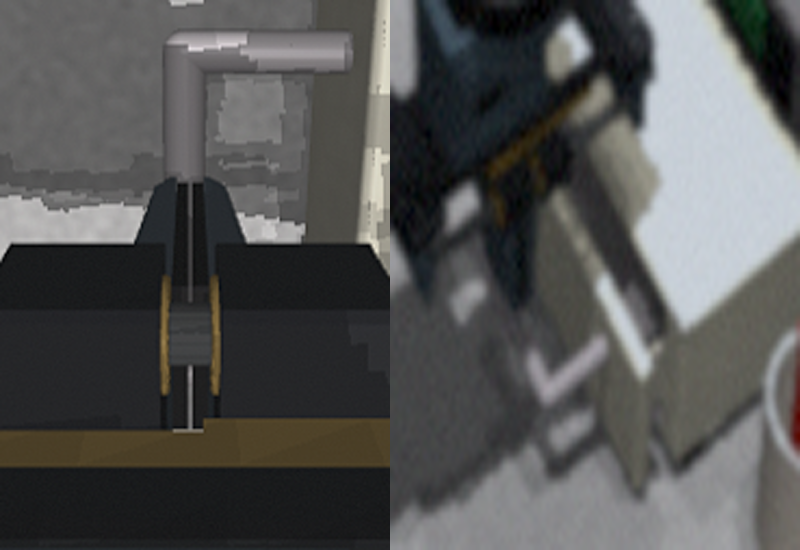

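```bash
python3 - <<'E'
from h import *
f=grab_frame("wrist"); s=grab_frame("scene"); d=grab_frame("side")
o,_=ray(f,256,192); print("cam",o.round(1))
def fr(pos):
    g=dict(f); V=np.array(f["view"]); c=o+np.array(pos)-np.array([553.4,-66.4,47]); V=V.copy(); V[:3,3]=-V[:3,:3]@c; g["view"]=V; return g
w1=dict(f); w1["view"]=np.array([[ 9.90571535e-01,-1.36983720e-01,-1.86923075e-03,-5.08397510e+02],[1.30895518e-01,9.50396108e-01,-2.82158823e-01,3.57858380e+01],[4.04276748e-02,2.79253825e-01,9.59365887e-01,-4.43330272e+02],[0,0,0,1]])
w2=fr([553.5,-65.6,110.3])
def tri(obs):
    A=np.zeros((3,3));b=np.zeros(3)
    for g,u,v in obs:
        c,r=ray(g,u,v); r/=np.linalg.norm(r); P=np.eye(3)-np.outer(r,r); A+=P;b+=P@c
    X=np.linalg.solve(A,b); return X.round(1),[(np.array(proj(g,X))-[u,v]).round(1).tolist() for g,u,v in obs]
print("L wrist",tri([(w1,299,125),(w2,257.5,140.5)]))
print("L all",tri([(w1,299,125),(w2,257.5,140.5),(s,245.5,182),(d,239.1,202.1)]))
print("R wrist",tri([(w1,298.5,209),(w2,257.5,256)]))
print("R all",tri([(w1,298.5,209),(w2,257.5,256),(s,214.5,185.75),(d,259.9,226.5)]))
E
```

```text
cam [564.3  13.9 252. ]
L wrist (array([560.4, -17.1,  59.9]), [[0.3, 0.7], [-0.4, -1.0]])
L all (array([561. , -15.4,  63.9]), [[1.1, -0.5], [0.2, -2.6], [-0.8, -0.1], [-0.2, 0.1]])
R wrist (array([ 548.8, -117.6,   65.1]), [[0.1, 0.1], [-0.1, -0.1]])
R all (array([ 548.7, -118.3,   67.9]), [[0.4, 1.4], [-0.2, 2.2], [0.4, 0.9], [-1.3, -0.3]])
```

```bash
python3 - <<'E'
import cv2
for n in ("w2","w3","w4"):
    g=cv2.imread(f"pics/{n}.png",0); print(n)
    for r in range(196,336,10): print(r,g[r,232:284:2].tolist())
E
```

```text
w2
196 [121, 118, 116, 113, 119, 117, 121, 99, 96, 78, 97, 106, 109, 107, 102, 85, 107, 130, 129, 125, 124, 123, 121, 123, 125, 125]
206 [176, 177, 184, 184, 177, 178, 180, 153, 162, 82, 97, 106, 110, 107, 101, 86, 93, 104, 107, 101, 176, 177, 181, 181, 185, 181]
216 [178, 179, 185, 182, 173, 179, 183, 157, 161, 76, 84, 92, 94, 90, 88, 76, 84, 96, 93, 89, 99, 164, 184, 179, 169, 166]
226 [171, 175, 181, 179, 170, 171, 179, 181, 169, 80, 104, 116, 127, 120, 111, 94, 81, 86, 94, 99, 97, 85, 76, 76, 84, 90]
236 [182, 181, 184, 186, 179, 174, 176, 181, 182, 124, 177, 198, 213, 193, 173, 129, 158, 172, 176, 180, 177, 182, 184, 179, 176, 174]
246 [174, 179, 185, 184, 179, 177, 177, 175, 177, 125, 176, 198, 211, 192, 171, 123, 175, 186, 188, 184, 178, 178, 178, 177, 178, 178]
256 [179, 179, 176, 170, 173, 181, 179, 182, 183, 121, 176, 198, 209, 189, 190, 193, 193, 193, 192, 191, 192, 191, 191, 190, 190, 190]
266 [174, 177, 182, 174, 174, 176, 175, 180, 179, 173, 177, 178, 179, 179, 175, 175, 178, 181, 181, 183, 180, 182, 182, 175, 177, 179]
276 [58, 59, 57, 59, 58, 58, 58, 58, 58, 58, 57, 5
[... 3107 characters left out ...]
30, 39, 84, 87, 23, 25, 27, 26, 26, 28]
276 [36, 36, 36, 36, 36, 34, 72, 99, 55, 58, 59, 57, 57, 58, 57, 57, 58, 54, 98, 100, 27, 35, 35, 36, 36, 36]
286 [37, 39, 38, 39, 37, 33, 92, 104, 61, 68, 69, 68, 69, 68, 68, 68, 69, 68, 69, 97, 28, 38, 37, 37, 36, 37]
296 [37, 37, 38, 38, 36, 34, 81, 100, 59, 64, 64, 64, 63, 64, 64, 64, 65, 63, 96, 94, 27, 37, 37, 38, 37, 37]
306 [39, 38, 38, 38, 35, 35, 61, 88, 36, 31, 31, 30, 57, 114, 29, 32, 32, 32, 100, 84, 33, 37, 36, 38, 37, 37]
316 [37, 37, 38, 37, 37, 39, 24, 22, 37, 30, 32, 30, 52, 105, 28, 31, 31, 36, 32, 21, 38, 38, 37, 37, 37, 36]
326 [37, 37, 38, 35, 34, 35, 21, 20, 36, 27, 30, 26, 52, 105, 26, 26, 69, 62, 62, 63, 62, 62, 63, 63, 67, 67]
```

>>> move_arm --plan '[{"tx": 0, "ty": 0, "tz": 0, "wx": 0, "wy": 0, "wz": 0}, {"tx": 0, "ty": 0, "tz": 0, "wx": 0, "wy": 0, "wz": 0}, {"tx": 0, "ty": 0, "tz": 0, "wx": 0, "wy": 0, "wz": 0}, {"tx": 0, "ty": 0, "tz": 0, "wx": 0, "wy": 0, "wz": 0}]' --gripper 4

```text
time_s: 5.58
ee_pos: [553.3, -66.4, 46.7]
ee_rot: [180.0, -0.0, 83.4]
force: [0.9, -0.7, 0.9]
gripper_width: 24.1
gripper_force: 0.0
```

>>> move_arm --plan '[{"tx": 0, "ty": 0, "tz": 0.4, "wx": 0, "wy": 0, "wz": 0}, {"tx": 0, "ty": 0, "tz": 0.4, "wx": 0, "wy": 0, "wz": 0}, {"tx": 0, "ty": 0, "tz": 0.4, "wx": 0, "wy": 0, "wz": 0}, {"tx": 0, "ty": 0, "tz": 0, "wx": 0, "wy": 0, "wz": 0}]'

```text
time_s: 5.92
ee_pos: [552.4, -66.2, 33.6]
ee_rot: [-179.9, -0.0, 83.4]
force: [-0.6, 0.4, 0.3]
gripper_width: 40.0
gripper_force: 0.0
```

```bash
python3 -c "
from h import *
f=save('wrist','pics/w5.png'); s=save('side','pics/s5.png')
to([553.5,-66,47])
a=f['color'][100:300,180:340,::-1];b=s['color'][160:250,210:322,::-1]
cv2.imwrite('pics/c5.png',np.hstack([cv2.resize(a,(400,500),interpolation=2),cv2.resize(b,(400,500),interpolation=2)]))"
```

```text
6.0167 [553.  -66.3  34.3] [-1.7995e+02 -1.0000e-02  8.3360e+01] F [-0.4  0.2  0.8] w 39.8
tool shift cm [ 0.04  0.04 -1.27]
```

View pics/c5.png

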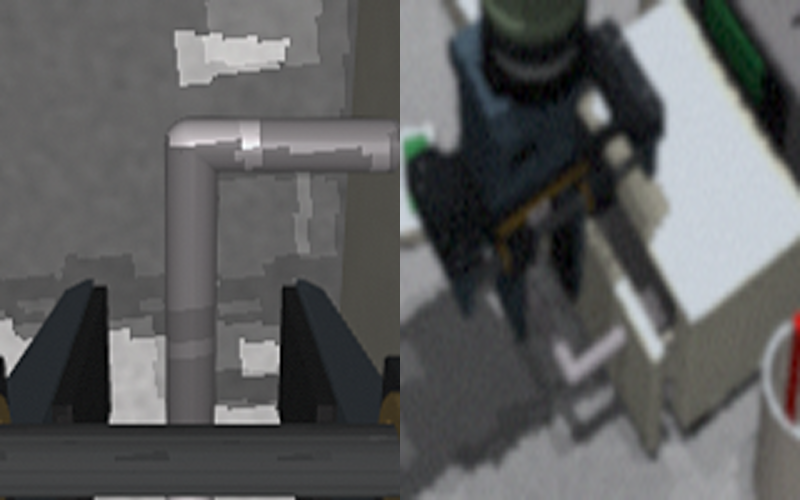

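The fingers straddle the bar, but the tips look higher than the reported pose suggests. I'll close again at this depth.

>>> move_arm --plan '[{"tx": 0, "ty": 0, "tz": 0, "wx": 0, "wy": 0, "wz": 0}, {"tx": 0, "ty": 0, "tz": 0, "wx": 0, "wy": 0, "wz": 0}, {"tx": 0, "ty": 0, "tz": 0, "wx": 0, "wy": 0, "wz": 0}, {"tx": 0, "ty": 0, "tz": 0, "wx": 0, "wy": 0, "wz": 0}, {"tx": 0, "ty": 0, "tz": 0, "wx": 0, "wy": 0, "wz": 0}]' --gripper 0.5 --force 12

```text
time_s: 6.43
ee_pos: [552.8, -66.3, 34.8]
ee_rot: [-179.9, -0.0, 83.4]
force: [-2.1, -0.9, 2.0]
gripper_width: 9.6
gripper_force: 1.3
```

Contact at 9.6 mm wide means the tips only pinch the top of the bar, so they sit about 33 mm above the reported TCP. I'll open and go deeper, watching the force.

>>> move_arm --plan '[{"tx": 0, "ty": 0, "tz": 0, "wx": 0, "wy": 0, "wz": 0}, {"tx": 0, "ty": 0, "tz": 0, "wx": 0, "wy": 0, "wz": 0}, {"tx": 0, "ty": 0, "tz": 0, "wx": 0, "wy": 0, "wz": 0}, {"tx": 0, "ty": 0, "tz": 0, "wx": 0, "wy": 0, "wz": 0}, {"tx": 0, "ty": 0, "tz": 0.3, "wx": 0, "wy": 0, "wz": 0}, {"tx": 0, "ty": 0, "tz": 0.3, "wx": 0, "wy": 0, "wz": 0}, {"tx": 0, "ty": 0, "tz": 0.3, "wx": 0, "wy": 0, "wz": 0}, {"tx": 0, "ty": 0, "tz": 0, "wx": 0, "wy": 0, "wz": 0}]' --gripper 3.6

```text
time_s: 7.1
ee_pos: [552.6, -66.3, 24.8]
ee_rot: [-179.9, -0.0, 83.4]
force: [0.1, 0.3, -0.0]
gripper_width: 36.0
gripper_force: 0.0
```

>>> move_arm --plan '[{"tx": 0, "ty": 0, "tz": 0.3, "wx": 0, "wy": 0, "wz": 0}, {"tx": 0, "ty": 0, "tz": 0.3, "wx": 0, "wy": 0, "wz": 0}, {"tx": 0, "ty": 0, "tz": 0.3, "wx": 0, "wy": 0, "wz": 0}, {"tx": 0, "ty": 0, "tz": 0, "wx": 0, "wy": 0, "wz": 0}]'

```text
time_s: 7.43
ee_pos: [552.8, -66.3, 16.0]
ee_rot: [-179.9, -0.0, 83.4]
force: [-0.1, -0.0, 0.6]
gripper_width: 36.0
gripper_force: 0.0
```

>>> move_arm --plan '[{"tx": 0, "ty": 0, "tz": 0, "wx": 0, "wy": 0, "wz": 0}, {"tx": 0, "ty": 0, "tz": 0, "wx": 0, "wy": 0, "wz": 0}, {"tx": 0, "ty": 0, "tz": 0, "wx": 0, "wy": 0, "wz": 0}, {"tx": 0, "ty": 0, "tz": 0, "wx": 0, "wy": 0, "wz": 0}, {"tx": 0, "ty": 0, "tz": 0, "wx": 0, "wy": 0, "wz": 0}]' --gripper 0.5 --force 15

```text
time_s: 7.85
ee_pos: [553.0, -66.3, 16.9]
ee_rot: [-180.0, -0.0, 83.3]
force: [-1.5, -0.2, 1.7]
gripper_width: 11.4
gripper_force: 15.0
```

>>> move_arm --plan '[{"tx": 0, "ty": -0.5, "tz": 0, "wx": 0, "wy": 0, "wz": 0}, {"tx": 0, "ty": -1, "tz": 0, "wx": 0, "wy": 0, "wz": 0}, {"tx": 0, "ty": -1, "tz": 0, "wx": 0, "wy": 0, "wz": 0}, {"tx": 0, "ty": -1, "tz": 0, "wx": 0, "wy": 0, "wz": 0}, {"tx": 0, "ty": -1, "tz": 0, "wx": 0, "wy": 0, "wz": 0}, {"tx": 0, "ty": -1, "tz": 0, "wx": 0, "wy": 0, "wz": 0}, {"tx": 0, "ty": -1, "tz": 0, "wx": 0, "wy": 0, "wz": 0}, {"tx": 0, "ty": -1, "tz": 0, "wx": 0, "wy": 0, "wz": 0}, {"tx": 0, "ty": -0.5, "tz": 0, "wx": 0, "wy": 0, "wz": 0}, {"tx": 0, "ty": 0, "tz": 0, "wx": 0, "wy": 0, "wz": 0}]'

```text
time_s: 8.68
ee_pos: [471.0, -56.4, 16.8]
ee_rot: [-179.8, -0.0, 83.3]
force: [-1.6, 3.9, 3.7]
gripper_width: 11.4
gripper_force: 15.0
```

```bash
python3 -c "
from h import *
to([553,-66.3,16])
f=grab_frame('wrist');g=f['color'].astype(int).sum(2)//3
for r in (105,150,180): print(g[r,290:512:3].tolist())
"
```

```text
8.6833 [471.  -56.4  16.8] [-1.7979e+02 -3.0000e-02  8.3340e+01] F [-1.6  3.9  3.7] w 11.4
tool shift cm [-0.03  8.26  0.05]
[148, 149, 147, 148, 152, 154, 152, 151, 113, 119, 121, 122, 101, 100, 88, 89, 91, 90, 89, 88, 90, 88, 89, 90, 90, 91, 113, 190, 217, 235, 233, 232, 230, 228, 227, 198, 150, 150, 153, 150, 147, 144, 233, 225, 226, 228, 231, 230, 226, 225, 229, 225, 218, 224, 228, 228, 225, 221, 223, 223, 221, 224, 206, 207, 203, 201, 179, 189, 164, 97, 98, 21, 46, 104]
[119, 121, 122, 123, 121, 121, 122, 126, 123, 124, 127, 107, 106, 91, 91, 91, 92, 89, 91, 92, 91, 92, 92, 91, 90, 155, 204, 229, 233, 232, 230, 228, 227, 210, 127, 129, 129, 129, 129, 129, 127, 127, 128, 127, 127, 126, 126, 125, 125, 125, 124, 133, 194, 193, 193, 193, 193, 193, 192, 193, 193, 191, 192, 190, 190, 190, 190, 190, 189, 189, 188, 187, 188, 188]
[149, 149, 149, 144, 144, 151, 156, 127, 126, 123, 119, 102, 90, 90, 90, 91, 91, 92, 93, 91, 93, 93, 93, 90, 156, 207, 231, 234, 232, 231, 228, 229, 205, 98, 99, 99, 98, 99, 99, 100, 99, 99, 130, 126, 126, 124, 125, 125, 126, 125, 124, 123, 124, 124, 124, 124, 123, 122, 135, 193, 191, 191, 190, 190, 190, 190, 189, 190, 189, 189, 189, 188, 189, 188]
```

>>> move_arm --plan '[{"tx": 0, "ty": -0.4, "tz": 0, "wx": 0, "wy": 0, "wz": 0}, {"tx": 0, "ty": -0.4, "tz": 0, "wx": 0, "wy": 0, "wz": 0}, {"tx": 0, "ty": -0.3, "tz": 0, "wx": 0, "wy": 0, "wz": 0}, {"tx": 0, "ty": 0, "tz": 0, "wx": 0, "wy": 0, "wz": 0}, {"tx": 0, "ty": 0, "tz": 0, "wx": 0, "wy": 0, "wz": 0}]'

```text
time_s: 9.15
ee_pos: [463.0, -55.5, 16.8]
ee_rot: [-180.0, -0.0, 83.3]
force: [0.7, 4.9, 0.8]
gripper_width: 11.6
gripper_force: 15.0
```

>>> move_arm --plan '[{"tx": 0, "ty": -0.2, "tz": 0, "wx": 0, "wy": 0, "wz": 0}, {"tx": 0, "ty": 0, "tz": 0, "wx": 0, "wy": 0, "wz": 0}, {"tx": 0, "ty": 0, "tz": 0, "wx": 0, "wy": 0, "wz": 0}]'

```text
time_s: 9.4
ee_pos: [461.5, -55.4, 16.8]
ee_rot: [180.0, -0.0, 83.3]
force: [1.9, 5.3, 0.6]
gripper_width: 11.1
gripper_force: 15.0
```

>>> move_arm --plan '[{"tx": 0, "ty": -0.2, "tz": 0, "wx": 0, "wy": 0, "wz": 0}, {"tx": 0, "ty": -0.1, "tz": 0, "wx": 0, "wy": 0, "wz": 0}, {"tx": 0, "ty": 0, "tz": 0, "wx": 0, "wy": 0, "wz": 0}, {"tx": 0, "ty": 0, "tz": 0, "wx": 0, "wy": 0, "wz": 0}]'

```text
time_s: 9.73
ee_pos: [458.7, -55.0, 16.8]
ee_rot: [179.9, -0.0, 83.3]
force: [3.3, 5.4, 0.6]
gripper_width: 11.4
gripper_force: 15.0
```

>>> move_arm --plan '[{"tx": 0, "ty": -0.2, "tz": 0, "wx": 0, "wy": 0, "wz": 0}, {"tx": 0, "ty": 0, "tz": 0, "wx": 0, "wy": 0, "wz": 0}, {"tx": 0, "ty": 0, "tz": 0, "wx": 0, "wy": 0, "wz": 0}]'

```text
time_s: 9.98
ee_pos: [456.6, -54.8, 16.8]
ee_rot: [179.9, -0.0, 83.3]
force: [2.6, 5.7, 1.1]
gripper_width: 11.6
gripper_force: 15.0
```

>>> move_arm --plan '[{"tx": 0.1, "ty": -0.1, "tz": 0, "wx": 0, "wy": 0, "wz": 0}, {"tx": 0, "ty": 0, "tz": 0, "wx": 0, "wy": 0, "wz": 0}, {"tx": 0, "ty": 0, "tz": 0, "wx": 0, "wy": 0, "wz": 0}]'

```text
time_s: 10.23
ee_pos: [455.7, -54.6, 16.8]
ee_rot: [179.9, 0.1, 83.4]
force: [2.8, -1.0, 0.3]
gripper_width: 11.5
gripper_force: 15.0
```

>>> move_arm --plan '[{"tx": 0, "ty": -0.15, "tz": 0, "wx": 0, "wy": 0, "wz": 0}, {"tx": 0, "ty": 0, "tz": 0, "wx": 0, "wy": 0, "wz": 0}, {"tx": 0, "ty": 0, "tz": 0, "wx": 0, "wy": 0, "wz": 0}]'

```text
time_s: 10.48
ee_pos: [453.6, -54.3, 16.8]
ee_rot: [180.0, 0.0, 83.4]
force: [1.5, -3.3, 0.8]
gripper_width: 11.4
gripper_force: 15.0
```

>>> move_arm --plan '[{"tx": 0, "ty": -0.1, "tz": 0, "wx": 0, "wy": 0, "wz": 0}, {"tx": 0, "ty": 0, "tz": 0, "wx": 0, "wy": 0, "wz": 0}, {"tx": 0, "ty": 0, "tz": 0, "wx": 0, "wy": 0, "wz": 0}]'

```text
time_s: 10.73
ee_pos: [452.4, -54.1, 16.8]
ee_rot: [-180.0, 0.0, 83.4]
force: [0.9, -5.0, 2.3]
gripper_width: 11.8
gripper_force: 15.0
```

>>> move_arm --plan '[{"tx": -0.07, "ty": -0.15, "tz": 0, "wx": 0, "wy": 0, "wz": 0}, {"tx": 0, "ty": 0, "tz": 0, "wx": 0, "wy": 0, "wz": 0}, {"tx": 0, "ty": 0, "tz": 0, "wx": 0, "wy": 0, "wz": 0}]'

```text
time_s: 10.98
ee_pos: [450.8, -53.9, 16.8]
ee_rot: [-180.0, -0.0, 83.3]
force: [2.1, -1.7, 3.3]
gripper_width: 11.6
gripper_force: 15.0
```

>>> move_arm --plan '[{"tx": 0, "ty": -0.15, "tz": 0, "wx": 0, "wy": 0, "wz": 0}, {"tx": 0, "ty": 0, "tz": 0, "wx": 0, "wy": 0, "wz": 0}, {"tx": 0, "ty": 0, "tz": 0, "wx": 0, "wy": 0, "wz": 0}]'

```text
time_s: 11.23
ee_pos: [450.0, -53.9, 16.8]
ee_rot: [179.9, -0.0, 83.3]
force: [3.3, -1.8, 0.2]
gripper_width: 11.6
gripper_force: 15.0
```

>>> move_arm --plan '[{"tx": 0, "ty": -0.15, "tz": 0, "wx": 0, "wy": 0, "wz": 0}, {"tx": 0, "ty": 0, "tz": 0, "wx": 0, "wy": 0, "wz": 0}, {"tx": 0, "ty": 0, "tz": 0, "wx": 0, "wy": 0, "wz": 0}]'

```text
time_s: 11.48
ee_pos: [450.2, -53.9, 16.9]
ee_rot: [179.8, -0.0, 83.3]
force: [7.7, -1.6, -1.7]
gripper_width: 11.6
gripper_force: 15.0
```

The force rose to 7.7 N with no further motion, so the tray is at its stop. I'll release, back off forward, and touch the bench with closed fingers to measure the true tip height.

>>> move_arm --plan '[{"tx": 0, "ty": 0.1, "tz": 0, "wx": 0, "wy": 0, "wz": 0}, {"tx": 0, "ty": 0, "tz": 0, "wx": 0, "wy": 0, "wz": 0}, {"tx": 0, "ty": 0, "tz": 0, "wx": 0, "wy": 0, "wz": 0}, {"tx": 0, "ty": 0, "tz": -1, "wx": 0, "wy": 0, "wz": 0}, {"tx": 0, "ty": 0, "tz": -2, "wx": 0, "wy": 0, "wz": 0}, {"tx": 0, "ty": 0, "tz": -3, "wx": 0, "wy": 0, "wz": 0}, {"tx": 0, "ty": -2, "tz": 0, "wx": 0, "wy": 0, "wz": 0}, {"tx": 0, "ty": -3, "tz": 0, "wx": 0, "wy": 0, "wz": 0}, {"tx": 0, "ty": -3, "tz": 0, "wx": 0, "wy": 0, "wz": 0}, {"tx": 0, "ty": 0, "tz": 0, "wx": 0, "wy": 0, "wz": 0}]' --gripper 3.4

```text
time_s: 12.32
ee_pos: [361.1, -43.3, 75.5]
ee_rot: [-179.4, -0.0, 83.4]
force: [-0.8, -0.1, -0.8]
gripper_width: 33.6
gripper_force: 0.0
```

>>> move_arm --plan '[{"tx": 0, "ty": 0, "tz": 3, "wx": 0, "wy": 0, "wz": 0}, {"tx": 0, "ty": 0, "tz": 3, "wx": 0, "wy": 0, "wz": 0}, {"tx": 0, "ty": 0, "tz": 2, "wx": 0, "wy": 0, "wz": 0}, {"tx": 0, "ty": 0, "tz": 1, "wx": 0, "wy": 0, "wz": 0}, {"tx": 0, "ty": 0, "tz": 0, "wx": 0, "wy": 0, "wz": 0}]'

```text
time_s: 12.73
ee_pos: [366.7, -44.1, -15.3]
ee_rot: [-179.6, -0.0, 83.4]
force: [0.2, -1.0, -0.4]
gripper_width: 34.0
gripper_force: 0.0
```

```bash
python3 - <<'E'
from h import *
to([450,-54,17])
f=save('scene','pics/sc6.png'); g=save('side','pics/s6.png')
a=f['color'][140:240,180:290,::-1];b=g['color'][130:260,200:343,::-1]
cv2.imwrite('pics/c6.png',np.hstack([cv2.resize(a,(440,400),interpolation=2),cv2.resize(b,(358,325),interpolation=2)[0:325] if 0 else cv2.resize(b,(360,400),interpolation=2)]))
for p in ([557.5,-123.7,87],[571.6,-6.5,60]): print(proj(f,p),proj(g,p))
E
```

```text
12.7333 [366.7 -44.1 -15.3] [-1.7959e+02 -3.0000e-02  8.3360e+01] F [ 0.2 -1.  -0.4] w 34.0
tool shift cm [-0.02  8.37 -3.29]
(np.float64(213.66680363905817), np.float64(185.313317802707)) (np.float64(262.4392637801232), np.float64(221.49983726198764))
(np.float64(248.19058135008152), np.float64(184.17098788278875)) (np.float64(239.99933840154245), np.float64(199.37989606350882))
```

View pics/c6.png

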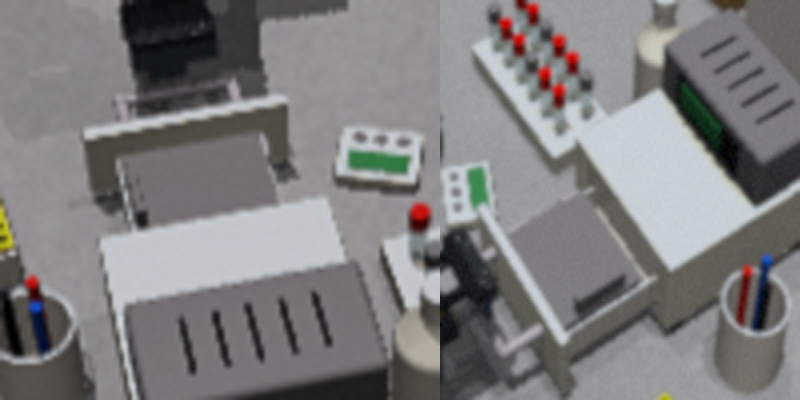

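The scene view shows the tray out with the grey cover. In the side view the tab's top edge is at about (263,222), where predicted. There's still no contact at a reported -15 mm, so I'll go on down gently.

>>> move_arm --plan '[{"tx": 0, "ty": 0, "tz": 0.4, "wx": 0, "wy": 0, "wz": 0}, {"tx": 0, "ty": 0, "tz": 0.4, "wx": 0, "wy": 0, "wz": 0}, {"tx": 0, "ty": 0, "tz": 0.2, "wx": 0, "wy": 0, "wz": 0}, {"tx": 0, "ty": 0, "tz": 0, "wx": 0, "wy": 0, "wz": 0}]'

```text
time_s: 13.17
ee_pos: [369.5, -44.6, -23.3]
ee_rot: [-180.0, -0.0, 83.4]
force: [-0.5, -0.4, 0.2]
gripper_width: 33.9
gripper_force: 0.0
```

>>> move_arm --plan '[{"tx": 0, "ty": 0, "tz": 0.15, "wx": 0, "wy": 0, "wz": 0}, {"tx": 0, "ty": 0, "tz": 0.15, "wx": 0, "wy": 0, "wz": 0}, {"tx": 0, "ty": 0, "tz": 0.1, "wx": 0, "wy": 0, "wz": 0}, {"tx": 0, "ty": 0, "tz": 0, "wx": 0, "wy": 0, "wz": 0}]'

```text
time_s: 13.5
ee_pos: [369.4, -44.6, -27.4]
ee_rot: [-180.0, -0.0, 83.4]
force: [-0.5, 0.1, 0.6]
gripper_width: 34.1
gripper_force: 0.0
```

>>> move_arm --plan '[{"tx": 0, "ty": 0, "tz": 0.1, "wx": 0, "wy": 0, "wz": 0}, {"tx": 0, "ty": 0, "tz": 0.1, "wx": 0, "wy": 0, "wz": 0}, {"tx": 0, "ty": 0, "tz": 0.1, "wx": 0, "wy": 0, "wz": 0}, {"tx": 0, "ty": 0, "tz": 0, "wx": 0, "wy": 0, "wz": 0}]'

```text
time_s: 13.83
ee_pos: [369.4, -44.6, -30.4]
ee_rot: [-180.0, -0.0, 83.4]
force: [-0.0, -0.5, 0.5]
gripper_width: 34.4
gripper_force: 0.0
```

>>> move_arm --plan '[{"tx": 0, "ty": 0, "tz": 0.1, "wx": 0, "wy": 0, "wz": 0}, {"tx": 0, "ty": 0, "tz": 0.1, "wx": 0, "wy": 0, "wz": 0}, {"tx": 0, "ty": 0, "tz": 0, "wx": 0, "wy": 0, "wz": 0}]'

```text
time_s: 14.08
ee_pos: [369.5, -44.6, -32.4]
ee_rot: [-180.0, -0.0, 83.4]
force: [0.8, -0.0, -0.1]
gripper_width: 34.0
gripper_force: 0.0
```

>>> move_arm --plan '[{"tx": 0, "ty": 0, "tz": 0.1, "wx": 0, "wy": 0, "wz": 0}, {"tx": 0, "ty": 0, "tz": 0.1, "wx": 0, "wy": 0, "wz": 0}, {"tx": 0, "ty": 0, "tz": 0, "wx": 0, "wy": 0, "wz": 0}]'

```text
time_s: 14.33
ee_pos: [369.7, -44.7, -33.9]
ee_rot: [180.0, -0.0, 83.4]
force: [-1.2, 1.0, 7.2]
gripper_width: 33.8
gripper_force: 3.1
```

Bench contact at a reported -33.5 mm, so the true tip is 33.5 mm above the reported TCP along the tool axis. Next I go over the tab at about (556.5,-124), which needs a true tip height of 76 (reported 42.5). I'll grip the tab by its ends, so it can pivot in the pads.

>>> move_arm --plan '[{"tx": 0, "ty": 0, "tz": -3, "wx": 0, "wy": 0, "wz": 0.006}, {"tx": 0, "ty": 0, "tz": -4, "wx": 0, "wy": 0, "wz": 0}, {"tx": 0, "ty": 0, "tz": -4, "wx": 0, "wy": 0, "wz": 0}, {"tx": 0, "ty": 0, "tz": -3, "wx": 0, "wy": 0, "wz": 0}, {"tx": -1, "ty": 3.5, "tz": 0, "wx": 0, "wy": 0, "wz": 0}, {"tx": -1, "ty": 3.5, "tz": 0, "wx": 0, "wy": 0, "wz": 0}, {"tx": -1, "ty": 3.5, "tz": 0, "wx": 0, "wy": 0, "wz": 0}, {"tx": -1, "ty": 3.5, "tz": 0, "wx": 0, "wy": 0, "wz": 0}, {"tx": -1, "ty": 3.5, "tz": 0, "wx": 0, "wy": 0, "wz": 0}, {"tx": -1, "ty": 2, "tz": 0, "wx": 0, "wy": 0, "wz": 0}, {"tx": 0, "ty": 0, "tz": 0, "wx": 0, "wy": 0, "wz": 0}]' --gripper 7.6

```text
time_s: 15.25
ee_pos: [560.0, -130.2, 105.0]
ee_rot: [179.8, 0.0, 82.9]
force: [-0.3, 0.1, -0.5]
gripper_width: 76.0
gripper_force: 0.0
```

```bash
python3 - <<'E'
from h import *
f=save('wrist','pics/w7.png'); to([556.5,-123.8,42.5])
g=f['color'].astype(int).sum(2)//3
for n,p in [("tabL",[587,-127.5,87]),("tabR",[527.5,-120.2,87]),("hinge",[571.6,-6.5,65]),("c0",[571.6+52,-6.5-6,65]),("c1",[571.6-52,-6.5+6,65])]: print(n,np.round(proj(f,p),1))
np.set_printoptions(linewidth=250)
print("cols",list(range(160,360,4)))
for r in range(100,270,6): print(r,g[r,160:360:4])
E
```

```text
15.3 [ 557.1 -128.9  104.8] [-179.98   -0.     82.95] F [-0.7  0.5  0.4] w 75.9
tool shift cm [ 0.5  -0.12  6.23]
tabL [290.8 202.8]
tabR [210.4 202.9]
hinge [249.8  34.2]
c0 [323.9  33.5]
c1 [175.7  34.8]
cols [160, 164, 168, 172, 176, 180, 184, 188, 192, 196, 200, 204, 208, 212, 216, 220, 224, 228, 232, 236, 240, 244, 248, 252, 256, 260, 264, 268, 272, 276, 280, 284, 288, 292, 296, 300, 304, 308, 312, 316, 320, 324, 328, 332, 336, 340, 344, 348, 352, 356]
100 [161 106  74  73  74  73  86  87  86  86  87  88  87  87  88  88 156 165 165 163 169  79 115  87  88  87  87 111 118 119 119 119 119 119 118 117 117 118 117 116 123 152 132 132 132 132 132 106 164 187]
106 [161 117  74  74  75  73  87  86  86  88  87  86  87  87  88  87 140 164 164 164 163 163 163 163 162 163 193 192 183 187 111 125 119 117 117 118 118 117 117 117 128 157 134 133 131 132 133 105 170 187]
112 [161 126  73  74  73  73  87  87  87  87  87  87  87  88  87  86 156 163 163 162 163 163 163 163 161 162 191 191 190 190 189 189 188 190 114 118 117 117 117 117 134 159 133 133 132 132 133 109 175 188]
118 [161 135  72  73
[... 4635 characters left out ...]
3 180 185 179 190 184 184 180 183 184 183 192  21  22  20  20  20  22  23  34  43]
256 [ 22  23  22  20  20  17  19  21  12 182 175 181 181 183 178 182 181 181 181 182 185 183 180 177 179 178 183 182 179 189 180 178 179 185 177 180 178 178 178 184 182  22  21  20  19  22  18  23  24  33]
262 [ 30  31  20  21  20  19  22  20  16 179 175 184 182 178 176 178 179 175 181 179 180 184 182 183 183 184 188 183 184 189 189 184 184 185 180 183 184 180 180 187 189  21  19  19  19  17  20  22  34  32]
268 [ 35  37  15  17  18  18  20  17  72 191 194 188 214 211 210 201 192 184 170 165 161 155 138 119  87  76 108 107 186 192 198 193 188 199 197 192 213 220 212 210 199  12  18  19  19  19  19  14  36  32]
```

The tab found in the wrist view (columns 213–291, top at row 203) agrees with the prediction within 1 mm. I'll descend.

>>> move_arm --plan '[{"tx": 0.25, "ty": 0, "tz": 1, "wx": 0, "wy": 0, "wz": 0}, {"tx": 0.25, "ty": 0, "tz": 2, "wx": 0, "wy": 0, "wz": 0}, {"tx": 0, "ty": 0, "tz": 1.5, "wx": 0, "wy": 0, "wz": 0}, {"tx": 0, "ty": 0, "tz": 1, "wx": 0, "wy": 0, "wz": 0}, {"tx": 0, "ty": 0, "tz": 0.7, "wx": 0, "wy": 0, "wz": 0}, {"tx": 0, "ty": 0, "tz": 0, "wx": 0, "wy": 0, "wz": 0}, {"tx": 0, "ty": 0, "tz": 0, "wx": 0, "wy": 0, "wz": 0}]'

```text
time_s: 15.88
ee_pos: [556.2, -122.7, 43.8]
ee_rot: [-180.0, -0.0, 83.0]
force: [-0.0, -0.1, 0.3]
gripper_width: 75.9
gripper_force: 0.0
```

>>> move_arm --plan '[{"tx": 0, "ty": 0, "tz": 0, "wx": 0, "wy": 0, "wz": 0}, {"tx": 0, "ty": 0, "tz": 0, "wx": 0, "wy": 0, "wz": 0}, {"tx": 0, "ty": 0, "tz": 0, "wx": 0, "wy": 0, "wz": 0}, {"tx": 0, "ty": 0, "tz": 0, "wx": 0, "wy": 0, "wz": 0}, {"tx": 0, "ty": 0, "tz": 0, "wx": 0, "wy": 0, "wz": 0}]' --gripper 5.5 --force 8

```text
time_s: 16.3
ee_pos: [557.5, -123.2, 44.5]
ee_rot: [179.9, 0.0, 83.0]
force: [2.1, -0.5, 2.4]
gripper_width: 59.7
gripper_force: 8.0
```

```bash
python3 - <<'E'
import numpy as np
k=.6;L=38.
def P(t):
    c=np.array([-118*np.cos(t)+22.5*np.sin(t),118*np.sin(t)+22.5*np.cos(t)])
    f=k*t; return c+L*np.array([-np.sin(f),-np.cos(f)])
def ax(f): return np.array([np.cos(f),-np.sin(f)]),np.array([-np.sin(f),-np.cos(f)])  # tool x, tool z in (y',z)
# tool x: at f=0 =+y'; rotated about -X: y->-z
for a in range(0,90,15):
    out=[]
    for i in range(6):
        t0,t1=np.radians([a+2.5*i,a+2.5*i+2.5]); X,Z=ax(k*t0); d=(P(t1)-P(t0))/10; out.append((d@X,d@Z))
    print(a,np.round(out,3).tolist(),"mean",np.mean(out,0).round(3), "wy",np.radians(-2.5*k).round(4), "P end",P(np.radians(a+15)).round(1))
print(P(0))
E
```

```text
0 [[0.01, -0.514], [0.019, -0.512], [0.028, -0.51], [0.037, -0.507], [0.045, -0.505], [0.054, -0.502]] mean [ 0.032 -0.508] wy -0.0262 P end [-114.1   14.7]
15 [[0.063, -0.5], [0.072, -0.497], [0.08, -0.494], [0.089, -0.49], [0.097, -0.487], [0.106, -0.484]] mean [ 0.084 -0.492] wy -0.0262 P end [-102.7   42.3]
30 [[0.114, -0.48], [0.122, -0.476], [0.131, -0.472], [0.139, -0.468], [0.147, -0.464], [0.155, -0.459]] mean [ 0.135 -0.47 ] wy -0.0262 P end [-84.8  65.5]
45 [[0.163, -0.455], [0.171, -0.45], [0.179, -0.446], [0.186, -0.441], [0.194, -0.436], [0.201, -0.43]] mean [ 0.182 -0.443] wy -0.0262 P end [-61.9  82.7]
60 [[0.209, -0.425], [0.216, -0.42], [0.224, -0.414], [0.231, -0.408], [0.238, -0.403], [0.245, -0.397]] mean [ 0.227 -0.411] wy -0.0262 P end [-35.7  92.9]
75 [[0.252, -0.391], [0.258, -0.384], [0.265, -0.378], [0.271, -0.372], [0.278, -0.365], [0.284, -0.358]] mean [ 0.268 -0.375] wy -0.0262 P end [-8.2 95.7]
[-118.   -15.5]
```

>>> move_arm --plan '[{"tx": 0.01, "ty": 0, "tz": -0.51, "wx": 0, "wy": -0.0262, "wz": 0}, {"tx": 0.02, "ty": 0, "tz": -0.51, "wx": 0, "wy": -0.0262, "wz": 0}, {"tx": 0.03, "ty": 0, "tz": -0.51, "wx": 0, "wy": -0.0262, "wz": 0}, {"tx": 0.04, "ty": 0, "tz": -0.51, "wx": 0, "wy": -0.0262, "wz": 0}, {"tx": 0.05, "ty": 0, "tz": -0.5, "wx": 0, "wy": -0.0262, "wz": 0}, {"tx": 0.05, "ty": 0, "tz": -0.5, "wx": 0, "wy": -0.0262, "wz": 0}, {"tx": 0, "ty": 0, "tz": 0, "wx": 0, "wy": 0, "wz": 0}]'

```text
time_s: 16.88
ee_pos: [558.0, -119.1, 74.9]
ee_rot: [179.9, 9.1, 83.1]
force: [1.0, -2.2, 1.7]
gripper_width: 59.8
gripper_force: 8.0
```

>>> move_arm --plan '[{"tx": 0.06, "ty": 0, "tz": -0.5, "wx": 0, "wy": -0.0262, "wz": 0}, {"tx": 0.07, "ty": 0, "tz": -0.5, "wx": 0, "wy": -0.0262, "wz": 0}, {"tx": 0.08, "ty": 0, "tz": -0.49, "wx": 0, "wy": -0.0262, "wz": 0}, {"tx": 0.09, "ty": 0, "tz": -0.49, "wx": 0, "wy": -0.0262, "wz": 0}, {"tx": 0.1, "ty": 0, "tz": -0.49, "wx": 0, "wy": -0.0262, "wz": 0}, {"tx": 0.11, "ty": 0, "tz": -0.48, "wx": 0, "wy": -0.0262, "wz": 0}, {"tx": 0, "ty": 0, "tz": 0, "wx": 0, "wy": 0, "wz": 0}]'

```text
time_s: 17.47
ee_pos: [559.3, -107.6, 102.1]
ee_rot: [179.9, 18.1, 83.1]
force: [2.7, -2.7, 3.3]
gripper_width: 60.0
gripper_force: 8.0
```

>>> move_arm --plan '[{"tx": 0.11, "ty": 0, "tz": -0.48, "wx": 0, "wy": -0.0262, "wz": 0}, {"tx": 0.12, "ty": 0, "tz": -0.48, "wx": 0, "wy": -0.0262, "wz": 0}, {"tx": 0.13, "ty": 0, "tz": -0.47, "wx": 0, "wy": -0.0262, "wz": 0}, {"tx": 0.14, "ty": 0, "tz": -0.47, "wx": 0, "wy": -0.0262, "wz": 0}, {"tx": 0.15, "ty": 0, "tz": -0.46, "wx": 0, "wy": -0.0262, "wz": 0}, {"tx": 0.16, "ty": 0, "tz": -0.46, "wx": 0, "wy": -0.0262, "wz": 0}, {"tx": 0, "ty": 0, "tz": 0, "wx": 0, "wy": 0, "wz": 0}]'

```text
time_s: 18.05
ee_pos: [561.5, -89.8, 124.9]
ee_rot: [179.9, 27.0, 83.1]
force: [3.4, -1.5, 2.8]
gripper_width: 59.6
gripper_force: 8.0
```

>>> move_arm --plan '[{"tx": 0.16, "ty": 0, "tz": -0.455, "wx": 0, "wy": -0.0262, "wz": 0}, {"tx": 0.17, "ty": 0, "tz": -0.45, "wx": 0, "wy": -0.0262, "wz": 0}, {"tx": 0.18, "ty": 0, "tz": -0.445, "wx": 0, "wy": -0.0262, "wz": 0}, {"tx": 0.19, "ty": 0, "tz": -0.44, "wx": 0, "wy": -0.0262, "wz": 0}, {"tx": 0.19, "ty": 0, "tz": -0.435, "wx": 0, "wy": -0.0262, "wz": 0}, {"tx": 0.2, "ty": 0, "tz": -0.43, "wx": 0, "wy": -0.0262, "wz": 0}, {"tx": 0, "ty": 0, "tz": 0, "wx": 0, "wy": 0, "wz": 0}]'

```text
time_s: 18.63
ee_pos: [564.2, -66.8, 141.8]
ee_rot: [180.0, 36.1, 83.1]
force: [3.9, 0.3, 4.3]
gripper_width: 59.5
gripper_force: 8.0
```

>>> move_arm --plan '[{"tx": 0.21, "ty": 0, "tz": -0.425, "wx": 0, "wy": -0.0262, "wz": 0}, {"tx": 0.22, "ty": 0, "tz": -0.42, "wx": 0, "wy": -0.0262, "wz": 0}, {"tx": 0.22, "ty": 0, "tz": -0.415, "wx": 0, "wy": -0.0262, "wz": 0}, {"tx": 0.23, "ty": 0, "tz": -0.41, "wx": 0, "wy": -0.0262, "wz": 0}, {"tx": 0.24, "ty": 0, "tz": -0.4, "wx": 0, "wy": -0.0262, "wz": 0}, {"tx": 0.25, "ty": 0, "tz": -0.4, "wx": 0, "wy": -0.0262, "wz": 0}, {"tx": 0, "ty": 0, "tz": 0, "wx": 0, "wy": 0, "wz": 0}]'

```text
time_s: 19.22
ee_pos: [567.3, -40.8, 151.6]
ee_rot: [180.0, 45.1, 83.1]
force: [4.7, 0.5, 2.5]
gripper_width: 59.6
gripper_force: 8.0
```

>>> move_arm --plan '[{"tx": 0.25, "ty": 0, "tz": -0.39, "wx": 0, "wy": -0.0262, "wz": 0}, {"tx": 0.26, "ty": 0, "tz": -0.385, "wx": 0, "wy": -0.0262, "wz": 0}, {"tx": 0.265, "ty": 0, "tz": -0.38, "wx": 0, "wy": -0.0262, "wz": 0}, {"tx": 0.27, "ty": 0, "tz": -0.37, "wx": 0, "wy": -0.0262, "wz": 0}, {"tx": 0.28, "ty": 0, "tz": -0.365, "wx": 0, "wy": -0.0262, "wz": 0}, {"tx": 0.28, "ty": 0, "tz": -0.36, "wx": 0, "wy": -0.0262, "wz": 0}, {"tx": 0, "ty": 0, "tz": 0, "wx": 0, "wy": 0, "wz": 0}, {"tx": 0, "ty": 0, "tz": 0, "wx": 0, "wy": 0, "wz": 0}]'

```text
time_s: 19.88
ee_pos: [570.5, -13.7, 154.0]
ee_rot: [180.0, 53.9, 83.0]
force: [5.5, 0.8, 0.4]
gripper_width: 59.7
gripper_force: 8.0
```

```bash
python3 - <<'E'
from h import *
f=save('side','pics/s8.png'); g=save('scene','pics/sc8.png');w=save('wrist','pics/w8.png'); to([557,-123,44])
# predicted cover corners if upright: hinge along incubator x
c,s=np.cos(np.radians(-7)),np.sin(np.radians(-7)); X=np.array([c,s,0]);H=np.array([571.6,-6.5,60])
for x in(-52,52):
  for z in (0,124): print(x,z,[np.round(proj(q,H+x*X+[0,0,z]),1).tolist() for q in(f,g,w)])
E
```

```text
20.0333 [570.5 -13.8 154. ] [179.95  53.86  83.01] F [ 5.1  1.4 -0.1] w 60.2
tool shift cm [ 2.4  -0.02 15.37]
-52 0 [[224.2, 206.9], [245.0, 173.1], [188.7, 98.0]]
-52 124 [[221.4, 176.9], [244.1, 148.2], [174.5, 260.1]]
52 0 [[255.4, 192.1], [251.6, 195.7], [322.6, 98.0]]
52 124 [[255.2, 161.8], [251.1, 171.3], [336.0, 260.2]]
```

Holding at the predicted upright pose. I'll release and back out along the tool axis.

>>> move_arm --plan '[{"tx": 0, "ty": 0, "tz": 0, "wx": 0, "wy": 0, "wz": 0}, {"tx": 0, "ty": 0, "tz": 0, "wx": 0, "wy": 0, "wz": 0}, {"tx": 0, "ty": 0, "tz": 0, "wx": 0, "wy": 0, "wz": 0}, {"tx": 0, "ty": 0, "tz": 0, "wx": 0, "wy": 0, "wz": 0}, {"tx": 0, "ty": 0, "tz": -0.5, "wx": 0, "wy": 0, "wz": 0}, {"tx": 0, "ty": 0, "tz": -1, "wx": 0, "wy": 0, "wz": 0}, {"tx": 0, "ty": 0, "tz": -2, "wx": 0, "wy": 0, "wz": 0}, {"tx": 0, "ty": 0, "tz": -3, "wx": 0, "wy": 0, "wz": 0}, {"tx": 0, "ty": 0, "tz": -3, "wx": 0, "wy": 0, "wz": 0}, {"tx": 0, "ty": 0, "tz": 0, "wx": 0, "wy": 0, "wz": 0}]' --gripper 7.4

```text
time_s: 20.87
ee_pos: [581.1, 67.1, 213.5]
ee_rot: [179.4, 53.7, 82.7]
force: [0.7, 0.4, 0.2]
gripper_width: 74.0
gripper_force: 0.0
```

```bash
python3 - <<'E'
from h import *
f=save('side','pics/s9.png'); g=save('scene','pics/sc9.png');w=save('wrist','pics/w9.png'); to([557,-123,44])
c,s=np.cos(np.radians(-7)),np.sin(np.radians(-7)); X=np.array([c,s,0]);H=np.array([571.6,-6.5,60])
for x in(-52,52):
  for z in (0,124): print(x,z,[np.round(proj(q,H+x*X+[0,0,z]),1).tolist() for q in(f,g,w)])
a=f['color'][130:260,185:315,::-1];b=g['color'][120:220,190:290,::-1]
cv2.imwrite('pics/c9.png',np.hstack([cv2.resize(a,(390,390),interpolation=2),cv2.resize(b,(390,390),interpolation=2)]))
E
```

```text
21.0167 [578.9  62.9 210.4] [-179.96   54.03   83.08] F [ 1.   0.4 -0.7] w 74.0
tool shift cm [ 2.47  0.08 24.92]
-52 0 [[224.2, 206.9], [245.0, 173.1], [207.8, 97.8]]
-52 124 [[221.4, 176.9], [244.1, 148.2], [200.9, 209.3]]
52 0 [[255.4, 192.1], [251.6, 195.7], [305.0, 97.9]]
52 124 [[255.2, 161.8], [251.1, 171.3], [311.8, 209.3]]
```

View pics/c9.png

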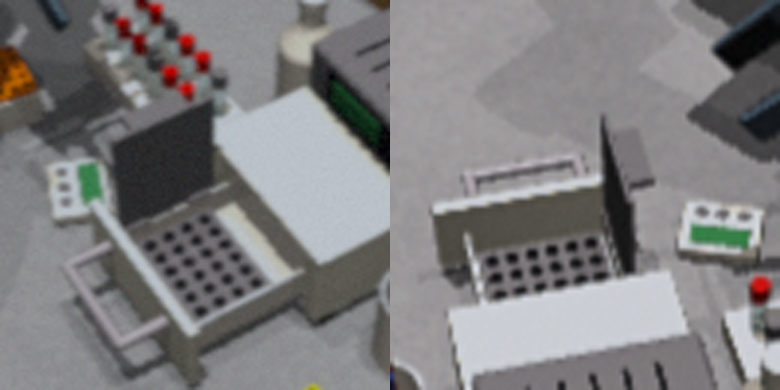

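The side view shows the cover standing with its corners within 1–4 px of the upright prediction, and the tray out. For a finer angle check I'll look straight down along the plate with the wrist camera.

>>> move_arm --plan '[{"tx": -2.4, "ty": 0, "tz": -1.8, "wx": 0, "wy": 0, "wz": 0}, {"tx": -2.4, "ty": 0, "tz": -1.8, "wx": 0, "wy": 0, "wz": 0}, {"tx": -2.4, "ty": 0, "tz": -1.8, "wx": 0, "wy": 0, "wz": 0}, {"tx": 0, "ty": 0, "tz": 0, "wx": 0, "wy": 0.105, "wz": 0}, {"tx": 0, "ty": 0, "tz": 0, "wx": 0, "wy": 0.105, "wz": 0}, {"tx": 0, "ty": 0, "tz": 0, "wx": 0, "wy": 0.105, "wz": 0}, {"tx": 0, "ty": 0, "tz": 0, "wx": 0, "wy": 0.105, "wz": 0}, {"tx": 0, "ty": 0, "tz": 0, "wx": 0, "wy": 0.105, "wz": 0}, {"tx": 0, "ty": 0, "tz": 0, "wx": 0, "wy": 0.105, "wz": 0}, {"tx": 0, "ty": 0, "tz": 0, "wx": 0, "wy": 0.105, "wz": 0}, {"tx": 0, "ty": 0, "tz": 0, "wx": 0, "wy": 0.105, "wz": 0}, {"tx": 0, "ty": 0, "tz": 0, "wx": 0, "wy": 0.103, "wz": 0}]'

```text
time_s: 22.02
ee_pos: [578.7, 63.1, 300.7]
ee_rot: [180.0, -0.3, 82.9]
force: [-0.2, -1.5, 1.1]
gripper_width: 74.0
gripper_force: 0.0
```

>>> move_arm --plan '[{"tx": -3, "ty": 0, "tz": 0, "wx": 0, "wy": 0, "wz": 0}, {"tx": -3, "ty": 0, "tz": 0, "wx": 0, "wy": 0, "wz": 0}, {"tx": -3, "ty": 0, "tz": 0, "wx": 0, "wy": 0, "wz": 0}, {"tx": -3, "ty": 0, "tz": 0, "wx": 0, "wy": 0, "wz": 0}, {"tx": -3, "ty": 0.5, "tz": 0, "wx": 0, "wy": 0, "wz": 0}, {"tx": 0, "ty": 0.5, "tz": 0, "wx": 0, "wy": 0, "wz": 0}, {"tx": 0, "ty": 0, "tz": 0, "wx": 0, "wy": 0, "wz": 0}, {"tx": 0, "ty": 0, "tz": 0, "wx": 0, "wy": 0, "wz": 0}, {"tx": 0, "ty": 0, "tz": 0, "wx": 0, "wy": 0, "wz": 0}]'

```text
time_s: 22.77
ee_pos: [570.5, -85.5, 300.0]
ee_rot: [-179.9, -0.0, 83.0]
force: [0.1, -0.1, 0.2]
gripper_width: 73.9
gripper_force: 0.0
```

```bash
python3 - <<'E'
from h import *
w=save('wrist','pics/w10.png'); to([557,-123,44]); print(ray(w,256,192)[0])
c,s=np.cos(np.radians(-7)),np.sin(np.radians(-7)); X=np.array([c,s,0]);H=np.array([571.6,-6.5,60]);Y=np.array([-s,c,0])
for n,x,y,z in [("top under",-52,0,124),("top under",52,0,124),("top outer",0,5,124),("hinge under",-52,0,0),("hinge under",52,0,0),("tab top",-30,27,118),("tab",30,27,118)]: print(n,np.round(proj(w,H+x*X+y*Y+[0,0,z]),1))
g=w['color'].astype(int).sum(2)//3
np.set_printoptions(linewidth=250)
u=int(proj(w,H+[0,0,124])[0])
for col in (u-45,u-25,u,u+25,u+45): print(col,g[60:200:1,col].tolist())
E
```

```text
22.8167 [570.6 -85.3 300.2] [-1.7994e+02 -1.0000e-02  8.3070e+01] F [ 0.1 -0.1 -0.3] w 73.8
tool shift cm [-3.91 -0.87 25.62]
[582.230579    -5.35579554 505.30595193]
top under [194.2 100.6]
top under [300.5 100.7]
top outer [247.3  95.3]
hinge under [211.9  99.9]
hinge under [288.7 100. ]
tab top [216.5  71.7]
tab [278.1  71.8]
202 [178, 178, 177, 179, 165, 153, 154, 154, 155, 153, 150, 150, 155, 158, 160, 162, 164, 143, 134, 146, 150, 149, 152, 152, 152, 152, 153, 153, 154, 154, 154, 153, 154, 153, 153, 158, 120, 72, 79, 75, 86, 123, 150, 155, 154, 154, 153, 153, 152, 153, 152, 152, 153, 153, 153, 153, 152, 151, 152, 151, 151, 151, 150, 151, 150, 149, 150, 151, 151, 152, 152, 152, 152, 153, 153, 152, 152, 151, 149, 148, 148, 148, 148, 149, 148, 149, 147, 146, 147, 145, 145, 142, 142, 141, 143, 145, 145, 146, 146, 146, 147, 145, 143, 141, 169, 187, 184, 178, 216, 229, 226, 225, 225, 225, 225, 225, 226, 226, 226, 226, 224, 224, 224, 224, 226, 227, 226, 227, 229, 230, 231, 232, 233, 234, 234, 234, 230, 228, 227, 225]
222 [174, 175, 179, 182, 166, 154, 156, 157, 159, 159, 160, 161, 156
[... 1819 characters left out ...]
, 166, 170, 168, 177, 185]
292 [182, 182, 186, 188, 182, 177, 176, 183, 185, 186, 168, 154, 156, 156, 159, 161, 164, 165, 172, 134, 89, 94, 95, 96, 96, 96, 94, 92, 92, 91, 91, 92, 94, 95, 94, 94, 106, 111, 110, 107, 98, 170, 225, 233, 178, 106, 117, 138, 150, 148, 149, 148, 148, 149, 148, 148, 148, 148, 148, 148, 148, 148, 147, 148, 147, 148, 147, 148, 149, 148, 148, 147, 148, 147, 147, 147, 147, 147, 147, 147, 147, 148, 147, 148, 147, 147, 147, 146, 146, 146, 147, 148, 148, 147, 147, 147, 147, 147, 147, 144, 135, 204, 229, 224, 224, 223, 224, 223, 223, 223, 223, 223, 223, 223, 223, 223, 223, 223, 225, 231, 193, 121, 96, 86, 90, 86, 70, 198, 240, 202, 113, 68, 77, 80, 81, 81, 79, 76, 77, 75]
```

```bash
python3 - <<'E'
import cv2,numpy as np
g=cv2.imread('pics/w10.png').astype(int).sum(2)//3
for c in (194,198,202,206,210,212,214,216,218,220,226): print(c,g[70:110,c].tolist())
for c in (280,284,288,296,300): print(c,g[70:110,c].tolist())
im=cv2.imread('pics/w9.png').astype(int).sum(2)//3
for r in (150,170,190): print(r,im[r,190:325:3].tolist())
print([ (r,int(im[r,205]),int(im[r,225]),int(im[r,255])) for r in range(80,260,3)])
E
```

```text
194 [163, 162, 160, 157, 157, 157, 159, 162, 160, 166, 128, 81, 87, 87, 87, 86, 85, 85, 86, 88, 88, 88, 87, 90, 91, 92, 91, 91, 90, 92, 94, 94, 92, 93, 93, 90, 92, 99, 107, 112]
198 [155, 156, 160, 162, 162, 162, 164, 145, 133, 146, 149, 148, 147, 147, 147, 147, 148, 147, 148, 149, 149, 149, 148, 150, 152, 157, 119, 72, 80, 79, 74, 114, 147, 151, 148, 147, 147, 147, 144, 142]
202 [150, 150, 155, 158, 160, 162, 164, 143, 134, 146, 150, 149, 152, 152, 152, 152, 153, 153, 154, 154, 154, 153, 154, 153, 153, 158, 120, 72, 79, 75, 86, 123, 150, 155, 154, 154, 153, 153, 152, 153]
206 [158, 158, 155, 154, 155, 158, 162, 160, 148, 108, 65, 66, 67, 67, 68, 68, 68, 67, 67, 66, 68, 66, 66, 66, 66, 65, 76, 82, 81, 80, 81, 73, 64, 63, 60, 60, 60, 60, 60, 60]
210 [157, 158, 162, 166, 170, 167, 123, 82, 89, 92, 89, 76, 66, 67, 68, 68, 69, 67, 68, 67, 67, 68, 69, 68, 69, 67, 77, 83, 82, 81, 80, 88, 78, 67, 68, 68, 70, 69, 68, 69]
212 [160, 161, 160, 160, 165, 173, 179, 137, 87, 90, 94, 90, 76, 70, 68, 68, 69, 67, 67, 68, 68, 68, 69, 68, 68, 67, 76, 81, 82, 81, 78, 102, 103, 83, 78, 79, 78, 77, 78, 78
[... 2959 characters left out ...]
58, 101, 76, 74), (161, 68, 76, 74), (164, 68, 76, 75), (167, 70, 77, 73), (170, 69, 77, 74), (173, 73, 77, 74), (176, 73, 76, 74), (179, 74, 77, 73), (182, 76, 77, 74), (185, 73, 77, 73), (188, 75, 77, 73), (191, 77, 77, 77), (194, 77, 76, 77), (197, 77, 75, 72), (200, 76, 157, 154), (203, 76, 156, 148), (206, 72, 90, 114), (209, 136, 141, 145), (212, 186, 180, 180), (215, 184, 182, 180), (218, 184, 184, 180), (221, 185, 182, 179), (224, 183, 182, 181), (227, 179, 180, 180), (230, 178, 181, 183), (233, 174, 159, 133), (236, 130, 133, 135), (239, 129, 127, 133), (242, 128, 136, 130), (245, 123, 136, 129), (248, 128, 137, 126), (251, 128, 135, 119), (254, 129, 131, 127), (257, 122, 129, 128)]
```

The plate is edge-on in the straight-down view: the top edge face spans rows 96–101, against 95.3–100.6 predicted for upright, so it leans well under 1°. Next I'll check that the tray, the housing and the bystanders haven't shifted.

```bash
python3 - <<'E'
import cv2,numpy as np
L=lambda n:cv2.cvtColor(cv2.imread(f"pics/{n}.png"),cv2.COLOR_BGR2GRAY)
def m(a,b,x0,x1,y0,y1,n,p=5):
    t=L(a)[y0:y1,x0:x1]; s=L(b)[y0-p:y1+p,x0-p:x1+p]
    t=cv2.resize(t,None,fx=8,fy=8,interpolation=2);s=cv2.resize(s,None,fx=8,fy=8,interpolation=2)
    r=cv2.matchTemplate(s,t,5);_,v,_,l=cv2.minMaxLoc(r);print(n,a,b,(l[0]/8-p,l[1]/8-p),round(v,3))
m("side0","s9",305,350,140,180,"hump");m("side0","s9",305,345,215,255,"cup");m("side0","s9",255,310,262,305,"tipA")
m("side0","s9",198,224,182,205,"timer");m("scene0","sc9",205,280,215,265,"housing");m("scene0","sc9",176,202,210,245,"cup");m("scene0","sc9",155,185,178,212,"tipA");m("scene0","sc9",264,287,172,188,"timer")
m("s6","s9",232,255,220,256,"panel R"); m("s6","s9",248,272,225,252,"panel/wall");m("sc6","sc9",200,222,172,190,"panel");m("sc6","sc9",200,236,164,176,"panel top")
E
```

```text
hump side0 s9 (0.0, 0.0) 0.996
cup side0 s9 (0.0, 0.0) 0.998
tipA side0 s9 (0.0, 0.0) 0.997
timer side0 s9 (-0.25, 0.0) 0.741
housing scene0 sc9 (0.0, 0.0) 0.999
cup scene0 sc9 (0.0, 0.0) 0.999
tipA scene0 sc9 (0.0, 0.0) 0.999
timer scene0 sc9 (0.0, 0.0) 0.945
panel R s6 s9 (-0.125, -0.125) 0.885
panel/wall s6 s9 (0.5, -0.5) 0.776
panel sc6 sc9 (0.125, 0.0) 0.802
panel top sc6 sc9 (0.0, -0.25) 0.821
```

```bash
python3 -c "
from workcell import env
print(env.state()['time_s'],env.job_done())"
```

```text
the job is handed in; nothing more can be done
22.8167 None
```

I handed the job in at 22.8 s: the tray is out at its stop, the cover stands upright on its own (within about 1° in the images), and the housing, cup, timer and yellow tip box had not shifted in the before-and-after images.

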